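# Rake the biscuit sticks into rows

## Robot

A 6-joint arm with a two-finger parallel gripper is mounted at the origin on the work surface. World frame = base frame: x ahead of the robot, y to its left, z up, the work surface at z = 0. Lengths are in m, angles in rad, forces in N, time in s.
With the tool pointing down it reaches from about 0.375 to 0.9 m from the base axis. Payload 3.1 kg.
Tool frame: the origin (TCP) lies on the front face of the gripper's body, between the roots of the fingers; the fingertips stand 73 mm ahead of it and the grasp point (between the pads) lies 54 mm ahead of it (manip.tips_ahead is the distance from the TCP to the fingertips, in m); z points along the fingers, y is the line along which they close (so a half turn about z gives the same grasp; the last joint's range is limited). The gripper opens to 85 mm and grips with 20 to 120 N. Pads are 22 mm wide; open, the fingers measure 114 mm over their backs; the gripper's body (76 mm by 85 mm) begins 54 mm behind the grasp point. The pads swing forward as they close: fully open they stand 13 mm farther back than shut.
Start: joints at [-1.446, 0.527, 1.433, -0, 1.181, -0.178], TCP at [0.187, -0.596, 0.304] pointing down, gripper open.
Joint ranges: [-3.08, 3.08], [-0.75, 2.2], [0.22, 2.44], [-1.43, 4.57], [0, 2.65], [-2.85, 2.85]. Speed limits (rad/s): [2.79, 2.79, 3.14, 3.14, 3.14, 3.14].

## Interface

Orientations are given as a unit quaternion [x, y, z, w].
In Python, from station import sense, eyes, workorder, manip gives the robot as it stands.
- The arm moves only by the shell command python3 -m inch 'ROWS' [OPENING] [FORCE]. ROWS is JSON, a list of rows, each an object of numbers: "dx", "dy", "dz": the shift along the tool's x, y, z in cm; "wx", "wy", "wz": the turn, a rotation vector about the tool's x, y, z in degrees. In form: [{"dx": .., "dy": .., "dz": .., "wx": .., "wy": .., "wz": ..}, ...]. A call has 1 to 10 rows; each row shifts and turns the commanded pose from where the row before left it, along the tool's axes as they then stand; what a row does not reach is not made up. A row lasts 1/8 s, in which the tool goes at most 62.5 mm and 10.7 degrees, less where a joint would pass 70% of its speed; a pose out of reach is approached as far as the arm can. A call with a gripper value outside its range is refused whole. OPENING is the opening, from 0 (shut) to 1 (fully open), set as the call begins (- or left out, the last holds). The fingers move at their own pace and stop on an object; FORCE is the grip in N (left out, the last holds). Time passes only in rows, so rows that do not move let the fingers close. It gives the time, the measured TCP pose, the force, the opening and the grip force at its end, in the units of the state.
- sense(): the state, without advancing time (a new reading comes with each control period).
- eyes.snapshot(name): name is "scene" or "top" or "wrist"; returns the picture (384x512x3 uint8, red, green, blue); there is no depth.
- eyes.camera_params(name): a dict with "fx", "fy", "cx", "cy" (pixels), "rvec" (rotation vector, rad) and "tvec" (3), from world to camera coordinates, as OpenCV has them. Camera axes: x right, y down, z forward; pixel columns grow to the right and rows downward; lengths in m; the calibration is good to about 2 mm. A picture is of the moment at which its call begins: read the wrist's pose just before it. camera_params takes no time and is no camera call; for the wrist camera it gives the pose at the moment of the call.
- workorder.sign_off(): hands the job in; it is judged then, once.
The state is a dict: "t": time; "q": joint angles; "qd": joint speeds; "tau": joint torques, N m; "tcp_pos": TCP position; "tool_rot": TCP orientation; "force": force on the tool from outside, world axes, zero at the start; "ft_torque": the same for the moment, N m; "finger_gap": opening from 0.0 (shut) to 1.0 (fully open); "gripper_force": force on a finger pad.
Only numpy, scipy, OpenCV 4.12 (cv2) and the standard library are available. Lean on these libraries where they do the work, as an engineer would, in place of code of your own. Each camera call takes 0.05 s, during which the arm holds its last target. There are 200 camera calls.

## Task

Take the rake from its little tray and comb the six scattered biscuit sticks out from under the wire shelf, so that they lie flat in two neat rows of three at the right-hand, open side of the baking tray, all parallel to its right-hand rim and fully clear of the shelf above: the plain sticks in the half nearer the robot, the cocoa ones in the far half. Move the sticks only with the rake and gently, as they are brittle, and do not knock the shelf or disturb anything else. When the rows are done, lay the rake back as you found it, tines down inside its tray with the handle over the rim towards the robot, and let go.

Things in the scene. Friction and masses are not known exactly. Their poses are not given: they have to be found in the camera images.
- pan: shallow steel baking tray with white parchment, fixed; outside 360 mm (its x, away from the robot) by 260 mm (its y, to the robot's left), rim 26 mm high. Origin: centre of its underside. The flat inner floor is 3 mm above it and reaches 172 mm either side in x, 122 mm in y. The right-hand, open rim is the one at -y
- shelf: see-through chrome wire shelf on legs over the left two thirds of the baking tray, fixed. 460 mm (x) by 235 mm (y), top 195 mm high, underside 188 mm. Axes as the tray's within 0.02 rad; origin on the bench under its centre. Corner legs stand outside the tray; a rust-red mat with two round biscuits and a steel cup lies on its rear 90 mm
- shelf_edge (a point): middle of the shelf's front edge, the one over the baking tray and towards its open side: 117.5 mm to -y of the shelf's origin, at the height of the top (195 mm)
- rake: hand rake, 0.16 kg: flat-sided wooden handle 18 mm wide, 20 mm high, on a steel shank; crossbar 100 mm wide with five tines 4.4 mm thick, 23 mm apart (outer ones at y +-46 mm). Origin: middle of the crossbar, on the handle's axis; x along the handle towards the head, z up when the tines point down. Wood from x = -245 to -75 mm. Rigid
- rake_tips (a point): lower end of the rake's middle tine: 17.7 mm ahead (+x) of the rake's origin and 40.3 mm below it in its frame. The tines slope 25 degrees forward, so they stand upright when the handle's end is raised by 25 degrees
- rake_grip (a point): point on the axis of the rake's handle, 30 mm from its end and 215 mm behind the crossbar: hold it here (43 mm above the bench at the start). Held further forward, or with an upright gripper, the hand meets the shelf before the tines get behind the rearmost sticks; lean the gripper back with the handle
- rest: the rake's tray: open white plastic tray with a blue rim, 160 (x) by 170 mm, 33 mm high, walls 4 mm, floor 3 mm, fixed. Origin: centre of its underside. Its -x side faces the robot. The rake lies level, tine ends on its floor, crossbar 15 to 30 mm beyond the centre, handle over the middle of the -x rim, rake x along the tray's x
- plain1: a plain biscuit stick: a straight flat-bottomed bar 95 x 13 x 12 mm, pale golden, 19 to 33 g. Origin at its centre, x along its length. It starts lying flat, skewed by up to 26 degrees, in the near (robot's) half of the baking tray. No two sticks touch at the start, and all are 20 mm or more clear of the tray's left rim
- plain2: a plain biscuit stick: a straight flat-bottomed bar 95 x 13 x 12 mm, pale golden, 19 to 33 g. Origin at its centre, x along its length. It starts lying flat, skewed by up to 26 degrees, in the near (robot's) half of the baking tray. No two sticks touch at the start, and all are 20 mm or more clear of the tray's left rim
- plain3: a plain biscuit stick: a straight flat-bottomed bar 95 x 13 x 12 mm, pale golden, 19 to 33 g. Origin at its centre, x along its length. It starts lying flat, skewed by up to 26 degrees, in the near (robot's) half of the baking tray. No two sticks touch at the start, and all are 20 mm or more clear of the tray's left rim
- cocoa1: a cocoa biscuit stick: a straight flat-bottomed bar 95 x 13 x 12 mm, dark brown, 19 to 33 g. Origin at its centre, x along its length. It starts lying flat, skewed by up to 26 degrees, in the far half of the baking tray. No two sticks touch at the start, and all are 20 mm or more clear of the tray's left rim
- cocoa2: a cocoa biscuit stick: a straight flat-bottomed bar 95 x 13 x 12 mm, dark brown, 19 to 33 g. Origin at its centre, x along its length. It starts lying flat, skewed by up to 26 degrees, in the far half of the baking tray. No two sticks touch at the start, and all are 20 mm or more clear of the tray's left rim
- cocoa3: a cocoa biscuit stick: a straight flat-bottomed bar 95 x 13 x 12 mm, dark brown, 19 to 33 g. Origin at its centre, x along its length. It starts lying flat, skewed by up to 26 degrees, in the far half of the baking tray. No two sticks touch at the start, and all are 20 mm or more clear of the tray's left rim
- matcha1: round green biscuit, 45 mm across and 15 mm high, lying on the bench between the two trays; leave alone
- matcha2: round green biscuit, 45 mm across, 15 mm high, on top of the shelf, rear part; leave alone
- butter1: round pale biscuit, 45 mm across, 15 mm high, on top of the shelf, rear part; leave alone
- jar: amber glass jar with red lid, 60 mm across, 90 mm high, at the far right of the baking tray; leave alone
- cup: small steel cup, 64 mm across, 55 mm high, on top of the shelf, middle of its rear part; leave alone
- bowl: white bowl, 100 mm across, 45 mm high, left of the shelf; leave alone

How it is judged:
By the outcome, as a careful person would: the job done as asked, in the order asked, and still so for the second after the job is handed in, with the robot touching nothing.
It also fails if it takes over 72 s, if anything falls off the work surface, if the arm or the gripper's body presses on something with over 40 N, if the wrist force passes 120 N, or if a joint passes its speed limit or range.

## Working session

There is one attempt and no reset: what is moved stays moved. The work goes in short steps, Python scripts to look and compute and a shell command to move; the robot and the scene stay as the last step left them, time stands still between calls to the robot, and variables do not carry over. Pictures are saved under pics/ and viewed, at most 10 in all, crops included, and the job is handed in when it is done.

```bash
ls; mkdir -p pics
python3 - <<'E'
from station import sense, eyes, workorder, manip
import cv2,numpy as np
s=sense(); print({k:np.round(v,3).tolist() for k,v in s.items()}); print(manip.__dict__ if hasattr(manip,'__dict__') else dir(manip))
a=eyes.snapshot("scene");b=eyes.snapshot("top")
cv2.imwrite("pics/scene0.png",a[:,:,::-1]);cv2.imwrite("pics/top0.png",b[:,:,::-1])
for n in("scene","top","wrist"): print(n,{k:np.round(v,4).tolist() for k,v in eyes.camera_params(n).items()})
E
```

```text
pics
{'t': 0.0, 'q': [-1.446, 0.528, 1.434, -0.0, 1.181, -0.178], 'qd': [0.001, 0.0, -0.001, 0.001, -0.002, 0.0], 'tau': [-0.001, -44.236, -17.803, -0.0, 0.008, 0.0], 'tcp_pos': [0.187, -0.596, 0.303], 'tool_rot': [0.988, 0.151, 0.0, -0.001], 'force': [0.326, 1.004, 0.599], 'ft_torque': [0.027, -0.029, 0.026], 'gripper_force': 0.0, 'finger_gap': 1.001}
{}
scene {'fx': 473.1321, 'fy': 473.1321, 'cx': 256.2493, 'cy': 192.5303, 'rvec': [2.2562, 0.7576, -0.3328], 'tvec': [-0.4254, -0.1406, 1.5353]}
top {'fx': 444.4095, 'fy': 444.4095, 'cx': 253.1317, 'cy': 187.0016, 'rvec': [2.1864, -2.1771, 0.1037], 'tvec': [-0.0363, 0.5582, 1.1771]}
wrist {'fx': 280.0388, 'fy': 280.0388, 'cx': 256.0994, 'cy': 195.1801, 'rvec': [-2.3098, 1.6956, 0.283], 'tvec': [-0.6242, -0.0421, 0.3813]}
```

View pics/scene0.png

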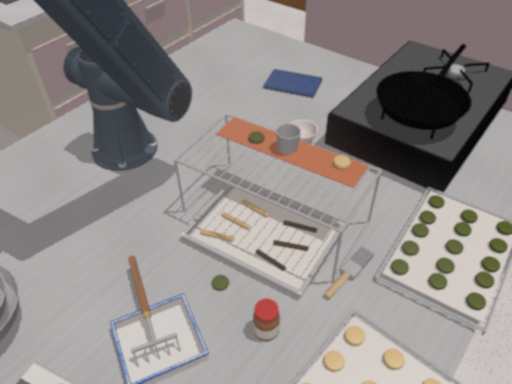

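View pics/top0.png

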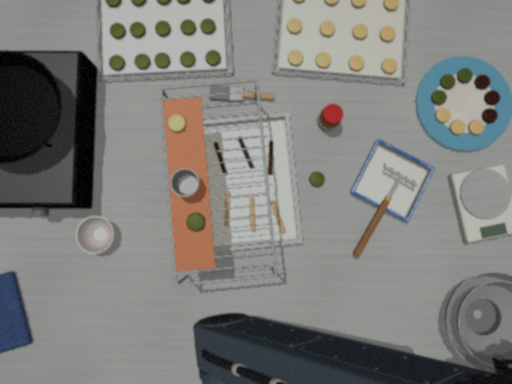

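The scene view shows the rake in its blue-rimmed tray near (150,320), with the pan near (265,240) under the shelf. The top view shows the pan near (250,180), the sticks at columns 217–282, the rake tray near (392,180) and the handle end near (357,253).

```bash
cat > h.py <<'E'
import cv2,numpy as np
from station import sense,eyes
from scipy.spatial.transform import Rotation as R
def cam(n):
    p=eyes.camera_params(n); K=np.array([[p['fx'],0,p['cx']],[0,p['fy'],p['cy']],[0,0,1]])
    return K,cv2.Rodrigues(np.array(p['rvec'],float))[0],np.array(p['tvec'],float)
def cast(c,uv,z):
    K,Rm,t=c; uv=np.atleast_2d(np.array(uv,float)); d=np.c_[uv,np.ones(len(uv))]@np.linalg.inv(K).T@Rm
    o=-Rm.T@t; return o+d*((z-o[2])/d[:,2])[:,None]
def proj(c,P):
    K,Rm,t=c; q=(np.atleast_2d(P)@Rm.T+t)@K.T; return q[:,:2]/q[:,2:]
def blobs(m,amin=30):
    cs,_=cv2.findContours(m.astype(np.uint8),cv2.RETR_EXTERNAL,cv2.CHAIN_APPROX_NONE)
    return [c[:,0] for c in cs if cv2.contourArea(c)>=amin]
def hsv(im): return cv2.cvtColor(im,cv2.COLOR_RGB2HSV)
def rect(xy):  # centre, long axis angle(deg), sizes mm
    (c,s,a)=cv2.minAreaRect((xy[:,:2]*1000).astype(np.float32)); b=cv2.boxPoints((c,s,a))
    e=[b[1]-b[0],b[2]-b[1]]; L=e[int(np.linalg.norm(e[1])>np.linalg.norm(e[0]))]
    return np.round(c,1),round((np.degrees(np.arctan2(L[1],L[0]))+90)%180-90,1),np.round(sorted(s),1)
E
python3 - <<'E'
from h import *
im=cv2.imread("pics/top0.png")[:,:,::-1].copy();sc=cv2.imread("pics/scene0.png")[:,:,::-1].copy()
for n,I,box in(("top",im,(340,130,445,260)),("scene",sc,(90,250,220,384))):
    c=cam(n);H=hsv(I);x0,y0,x1,y1=box
    M=np.zeros(H.shape[:2],bool);M[y0:y1,x0:x1]=1
    blue=M&(H[...,0]>100)&(H[...,0]<130)&(H[...,1]>90)
    for b in blobs(blue,200): print(n,"rest",rect(cast(c,b,.033)))
    wood=M&(H[...,0]<20)&(H[...,1]>90)
    for b in blobs(wood,60): print(n,"wood",rect(cast(c,b,.043)))
c=cam("top");H=hsv(im)
M=np.zeros(H.shape[:2],bool);M[115:245,205:305]=1
for nm,m in(("plain",M&(H[...,0]<25)&(H[...,1]>95)&(H[...,2]>120)),("dark",M&(H[...,2]<75))):
    m=cv2.morphologyEx(m.astype(np.uint8),cv2.MORPH_CLOSE,np.ones((3,3)))
    for b in blobs(m,40): print(nm,rect(cast(c,b,.013)),b.mean(0))
c2=cam("scene");H2=hsv(sc);M=np.zeros(H.shape[:2],bool);M[195:280,185:340]=1
for nm,m in(("plain",M&(H2[...,0]<25)&(H2[...,1]>95)&(H2[...,2]>120)),("dark",M&(H2[...,2]<70))):
    m=cv2.morphologyEx(m.astype(np.uint8),cv2.MORPH_CLOSE,np.ones((3,3)))
    for b in blobs(m,40): print("scene",nm,rect(cast(c2,b,.009)),b.mean(0))
cv2.imwrite("pics/crop1.png",cv2.resize(im[70:300,150:310,::-1],None,fx=2.6,fy=2.6,interpolation=2)[:600])
E
```

```text
top wood (array([ 453. , -346.6]), np.float32(-30.2), array([ 16.6, 171.4]))
scene wood (array([ 453.4, -347.8]), np.float32(-30.1), array([ 14.3, 178.3]))
plain (array([ 479.5, -100.8]), np.float32(19.5), array([ 7.2, 83.9])) [277.65 216.5 ]
plain (array([528.5,  87.3]), np.float32(0.8), array([ 18.9, 248.1])) [206.80952381 200.18518519]
dark (array([641.3,  58.2]), np.float32(18.2), array([ 9.2, 82.3])) [219.62711864 157.23728814]
dark (array([641., -80.]), np.float32(0.0), array([ 5.5, 85.9])) [270.32307692 157.73846154]
```

View pics/crop1.png

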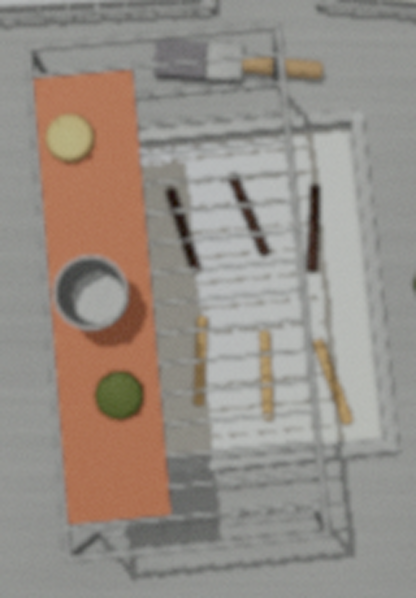

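The crop shows the stick ends clearly: cocoa at (172,188)-(195,267), (235,178)-(266,253) and (316,187)-(313,270); plain at (202,317)-(199,403), (264,330)-(267,417) and (318,343)-(348,420). The pan's right rim runs (360,115)-(397,450).

Run:
```python
from h import *
im=cv2.imread("pics/top0.png")[:,:,::-1].copy();sc=cv2.imread("pics/scene0.png")[:,:,::-1].copy()
c=cam("top");c2=cam("scene")
f=lambda p:np.array(p)/2.6+[150,70]
print("top cam pos",-c[1].T@c[2])
for n,a,b in[("ca",(172,188),(195,267)),("cb",(235,178),(266,253)),("cc",(316,187),(313,270)),("pa",(202,317),(199,403)),("pb",(264,330),(267,417)),("pc",(318,343),(348,420))]:
    P=cast(c,[f(a),f(b)],.014)*1000;d=P[0]-P[1];print(n,P[:,:2].round(),P.mean(0)[:2].round(),"L",np.linalg.norm(d).round(),"ang",np.degrees(np.arctan2(d[1],d[0])).round(1))
P=cast(c,[f((360,115)),f((397,450))],.026)*1000;d=P[0]-P[1];print("rim outer",P[:,:2].round(),np.linalg.norm(d),np.degrees(np.arctan2(d[1],d[0])))
for n,I,cc,box in(("top",im,c,(340,130,445,260)),("scene",sc,c2,(90,280,220,384))):
    H=hsv(I);M=np.zeros(H.shape[:2],bool);x0,y0,x1,y1=box;M[y0:y1,x0:x1]=1
    m=M&(H[...,0]>100)&(H[...,0]<130)&(H[...,1]>90); v,u=np.nonzero(m);print(n,len(u),rect(cast(cc,np.c_[u,v],.033)))
for x,y,n in((325,530,"topnear"),(283,30,"topfar")): print(n,cast(c,f((x,y)),.195)*1000)
print("jar",cast(c,[332,115],.09),"matcha",cast(c,[317,179],.015))
crop=sc[110:290,160:385,::-1];cv2.imwrite("pics/crop2.png",cv2.resize(crop,None,fx=3.3,fy=3.3,interpolation=2))
```

```text
top cam pos [ 0.45522671 -0.02323506  1.22097567]
ca [[682.  68.]
 [598.  43.]] [640.  56.] L 88.0 ang 16.6
cb [[693.   2.]
 [613. -32.]] [653. -15.] L 86.0 ang 22.5
cc [[684. -84.]
 [596. -81.]] [640. -83.] L 88.0 ang -2.0
pa [[545.  35.]
 [456.  38.]] [501.  36.] L 90.0 ang -1.5
pb [[532. -30.]
 [442. -33.]] [487. -32.] L 91.0 ang 2.2
pc [[ 519.  -86.]
 [ 439. -118.]] [ 479. -102.] L 86.0 ang 21.3
rim outer [[ 759. -130.]
 [ 408. -167.]] 352.3142149640098 6.031271900991584
top 247 (array([ 580.2, -407.5]), np.float32(62.5), array([165.3, 166.8]))
scene 111 (array([ 581.3, -413.3]), np.float32(63.1), array([163.3, 170.4]))
topnear [[345.15044837 -83.00287952 195.        ]]
topfar [[794.15407406 -44.93613268 195.        ]]
jar [[ 0.74117946 -0.23725701  0.09      ]] matcha [[ 0.58191298 -0.20837359  0.015     ]]
```

View pics/crop2.png

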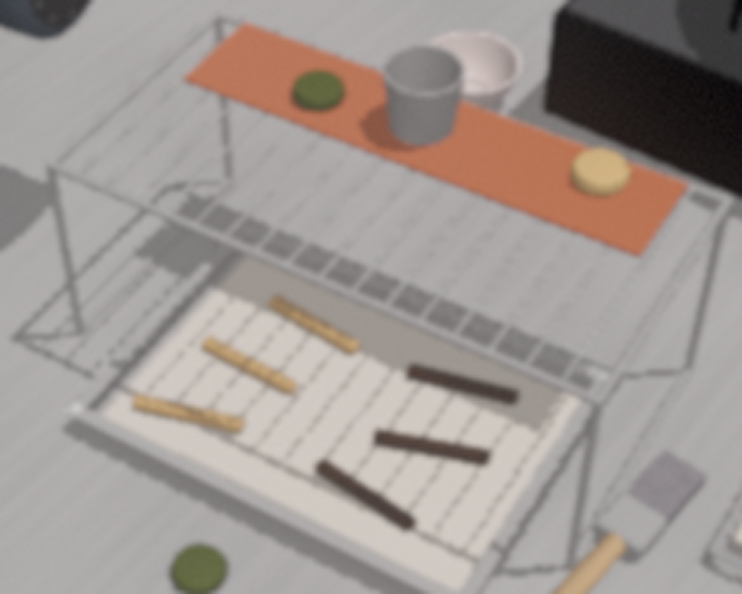

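The scene crop shows the shelf's front edge running (50,165)-(597,402), all six sticks separate, and the pan's open strip to the right of the edge. The shelf edge lies at about pan y -45 mm and the pan yaw is about 6 degrees.

```bash
cat >> h.py <<'E'
def tool(psi,T):
    p,T=np.radians([psi,T]); d=np.array([np.cos(p),np.sin(p),0]);u=np.array([0,0,1.])
    z=np.sin(T)*d-np.cos(T)*u; x=np.cos(T)*d+np.sin(T)*u; return np.c_[x,np.cross(z,x),z]
def plan(G,psi,T,N=None,start=None):
    Rt=tool(psi,T); pt=np.array(G)-.054*Rt[:,2]
    if start is None:
        s=sense(); p0=np.array(s['tcp_pos']);R0=R.from_quat(s['tool_rot']).as_matrix()
    else: p0,R0=start
    w=R.from_matrix(R0.T@Rt).as_rotvec()
    N=N or int(max(np.ceil(np.degrees(np.linalg.norm(w))/10),np.ceil(np.linalg.norm(pt-p0)/.05),1))
    E=R.from_rotvec(w/N).as_matrix();S=np.eye(3)*0;A=np.eye(3)
    for k in range(N): S=S+A;A=A@E
    d=np.linalg.solve(S,R0.T@(pt-p0))*100; wd=np.degrees(w/N)
    print(N,"rows: d",d.round(2),"w",wd.round(2),"target",pt.round(3))
    return pt,Rt
def grasp():
    s=sense();Rm=R.from_quat(s['tool_rot']).as_matrix();z=Rm[:,2]
    print("t",round(s['t'],2),"G",(np.array(s['tcp_pos'])+.054*z).round(4),"psi",np.degrees(np.arctan2(z[1],z[0])).round(2),"T",np.degrees(np.arccos(-z[2])).round(2),"roll",np.degrees(np.arcsin(Rm[2,1])).round(2),"gap",round(s['finger_gap'],3),"gf",round(s['gripper_force'],1),"F",np.round(s['force'],2),"q",np.round(s['q'],2))
E
python3 -c "
from h import *
grasp(); st=plan([.4055,-.3195,.143],-30.2,45); plan([.4055,-.3195,.043],-30.2,45,start=st)"
```

```text
t 0.1 G [ 0.1869 -0.5957  0.249 ] psi 97.21 T 0.11 roll -0.11 gap 1.001 gf 0.0 F [-0.06  0.2   0.4 ] q [-1.45  0.53  1.43 -0.    1.18 -0.18]
8 rows: d [ 1.63 -4.08  2.01] w [-2.35  5.29  5.63] target [ 0.372 -0.3    0.181]
2 rows: d [-3.54 -0.    3.54] w [0. 0. 0.] target [ 0.372 -0.3    0.081]
```

```bash
python3 -m inch '[{"dx":1.63,"dy":-4.08,"dz":2.01,"wx":-2.35,"wy":5.29,"wz":5.63},{"dx":1.63,"dy":-4.08,"dz":2.01,"wx":-2.35,"wy":5.29,"wz":5.63},{"dx":1.63,"dy":-4.08,"dz":2.01,"wx":-2.35,"wy":5.29,"wz":5.63},{"dx":1.63,"dy":-4.08,"dz":2.01,"wx":-2.35,"wy":5.29,"wz":5.63},{"dx":1.63,"dy":-4.08,"dz":2.01,"wx":-2.35,"wy":5.29,"wz":5.63},{"dx":1.63,"dy":-4.08,"dz":2.01,"wx":-2.35,"wy":5.29,"wz":5.63},{"dx":1.63,"dy":-4.08,"dz":2.01,"wx":-2.35,"wy":5.29,"wz":5.63},{"dx":1.63,"dy":-4.08,"dz":2.01,"wx":-2.35,"wy":5.29,"wz":5.63},{},{}]' 1
python3 - <<'E'
from h import *
grasp();plan([.4055,-.3195,.043],-30.2,45)
I=eyes.snapshot("wrist");c=cam("wrist");H=hsv(I)
cv2.imwrite("pics/w1.png",I[:,:,::-1])
m=(H[...,0]<20)&(H[...,1]>90)
for b in blobs(m,200): print(rect(cast(c,b,.053)))
E
```

```text
t 0.1 G [ 0.1869 -0.5957  0.249 ] psi 97.21 T 0.11 roll -0.11 gap 1.001 gf 0.0 F [-0.06  0.2   0.4 ] q [-1.45  0.53  1.43 -0.    1.18 -0.18]
9 rows: d [ 1.04 -3.77  2.85] w [-2.09  4.71  5.  ] target [ 0.372 -0.3    0.081]invalid input at $[8]: expected keys dx, dy, dz, wx, wy, wz
```

```bash
python3 -m inch '[{"dx":1.63,"dy":-4.08,"dz":2.01,"wx":-2.35,"wy":5.29,"wz":5.63},{"dx":1.63,"dy":-4.08,"dz":2.01,"wx":-2.35,"wy":5.29,"wz":5.63},{"dx":1.63,"dy":-4.08,"dz":2.01,"wx":-2.35,"wy":5.29,"wz":5.63},{"dx":1.63,"dy":-4.08,"dz":2.01,"wx":-2.35,"wy":5.29,"wz":5.63},{"dx":1.63,"dy":-4.08,"dz":2.01,"wx":-2.35,"wy":5.29,"wz":5.63},{"dx":1.63,"dy":-4.08,"dz":2.01,"wx":-2.35,"wy":5.29,"wz":5.63},{"dx":1.63,"dy":-4.08,"dz":2.01,"wx":-2.35,"wy":5.29,"wz":5.63},{"dx":1.63,"dy":-4.08,"dz":2.01,"wx":-2.35,"wy":5.29,"wz":5.63},{"dx":0},{"dx":0}]' 1
python3 - <<'E'
from h import *
grasp();plan([.4055,-.3195,.043],-30.2,45)
I=eyes.snapshot("wrist");c=cam("wrist");H=hsv(I)
cv2.imwrite("pics/w1.png",I[:,:,::-1])
m=(H[...,0]<20)&(H[...,1]>90)
for b in blobs(m,200): print(rect(cast(c,b,.053)))
E
```

```text
t 0.15 G [ 0.1869 -0.5958  0.2491] psi 96.54 T 0.1 roll -0.09 gap 0.998 gf 0.0 F [ 0.62 -0.81 -0.38] q [-1.45  0.53  1.43  0.    1.18 -0.18]
9 rows: d [ 1.04 -3.77  2.85] w [-2.08  4.71  5.  ] target [ 0.372 -0.3    0.081]invalid input at $[8]: expected keys dx, dy, dz, wx, wy, wz
```

```bash
python3 -m inch '[{"dx":1.63,"dy":-4.08,"dz":2.01,"wx":-2.35,"wy":5.29,"wz":5.63},{"dx":1.63,"dy":-4.08,"dz":2.01,"wx":-2.35,"wy":5.29,"wz":5.63},{"dx":1.63,"dy":-4.08,"dz":2.01,"wx":-2.35,"wy":5.29,"wz":5.63},{"dx":1.63,"dy":-4.08,"dz":2.01,"wx":-2.35,"wy":5.29,"wz":5.63},{"dx":1.63,"dy":-4.08,"dz":2.01,"wx":-2.35,"wy":5.29,"wz":5.63},{"dx":1.63,"dy":-4.08,"dz":2.01,"wx":-2.35,"wy":5.29,"wz":5.63},{"dx":1.63,"dy":-4.08,"dz":2.01,"wx":-2.35,"wy":5.29,"wz":5.63},{"dx":1.63,"dy":-4.08,"dz":2.01,"wx":-2.35,"wy":5.29,"wz":5.63},{"dx":0,"dy":0,"dz":0,"wx":0,"wy":0,"wz":0}]' 1
python3 - <<'E'
from h import *
grasp();plan([.4055,-.3195,.043],-30.2,45)
I=eyes.snapshot("wrist");c=cam("wrist");H=hsv(I)
cv2.imwrite("pics/w1.png",I[:,:,::-1])
m=(H[...,0]<20)&(H[...,1]>90)
for b in blobs(m,200): print(rect(cast(c,b,.053)))
E
```

```text
t: 1.32
tcp_pos: [0.3268, -0.3413, 0.1961]
tool_rot: [0.93, -0.157, 0.323, 0.071]
force: [-0.0, 0.7, -0.3]
finger_gap: 1.0
gripper_force: 0.0
t 1.32 G [ 0.3581 -0.3539  0.154 ] psi -21.91 T 38.66 roll 1.73 gap 1.0 gf 0.0 F [-0.04  0.73 -0.26] q [-1.3   0.54  2.25  1.75  0.53 -1.04]
3 rows: d [-1.83 -1.95  3.43] w [-1.9   2.06  2.98] target [ 0.372 -0.3    0.081]
(array([ 455.3, -351.1]), np.float32(-30.5), array([ 18.4, 178.5]))
(array([ 668.3, -262.9]), np.float32(-75.1), array([21.8, 46.4]))
(array([ 731.3, -235.9]), np.float32(72.8), array([38.7, 67.8]))
```

```bash
python3 -m inch '[{"dx":-1.83,"dy":-1.95,"dz":2.2,"wx":-1.9,"wy":2.06,"wz":2.98},{"dx":-0.9,"dy":-1.95,"dz":1.6,"wx":-1.9,"wy":2.06,"wz":2.98},{"dx":0,"dy":-1.95,"dz":0.6,"wx":-1.9,"wy":2.06,"wz":2.98},{"dx":0,"dy":0,"dz":0,"wx":0,"wy":0,"wz":0}]' 1
python3 - <<'E'
from h import *
grasp();plan([.406,-.321,.043],-30.3,45)
I=eyes.snapshot("wrist");c=cam("wrist");H=hsv(I)
cv2.imwrite("pics/w1.png",I[:,:,::-1])
m=(H[...,0]<20)&(H[...,1]>90)
for b in blobs(m,200): print(rect(cast(c,b,.053)))
E
```

```text
t: 1.88
tcp_pos: [0.3556, -0.2971, 0.1528]
tool_rot: [0.895, -0.231, 0.369, 0.093]
force: [-0.3, -0.6, 0.0]
finger_gap: 1.0
gripper_force: 0.0
t 1.88 G [ 0.389  -0.3153  0.1144] psi -28.6 T 44.74 roll -0.25 gap 1.0 gf 0.0 F [-0.31 -0.59  0.  ] q [-1.16  0.75  2.38  2.47  0.77 -1.56]
2 rows: d [-1.9  -0.21  3.15] w [-0.6   0.13  0.43] target [ 0.373 -0.302  0.081]
(array([ 455.6, -349.2]), np.float32(-30.6), array([ 17. , 178.9]))
(array([ 663.4, -255.3]), np.float32(-80.9), array([24.2, 46.3]))
(array([ 782.7, -236.1]), np.float32(10.9), array([ 61.1, 146. ]))
```

```bash
python3 -m inch '[{"dx":-0.95,"dy":-0.1,"dz":1.6,"wx":-0.3,"wy":0.07,"wz":0.2},{"dx":-0.95,"dy":-0.1,"dz":1.6,"wx":-0.3,"wy":0.06,"wz":0.2},{"dx":-0.95,"dy":-0.1,"dz":1.6,"wx":-0.3,"wy":0.07,"wz":0.2},{"dx":-0.95,"dy":-0.1,"dz":1.5,"wx":-0.3,"wy":0.06,"wz":0.2},{"dx":0,"dy":0,"dz":0,"wx":0,"wy":0,"wz":0}]' 1
python3 - <<'E'
from h import *
grasp();plan([.406,-.321,.043],-30.3,45)
I=eyes.snapshot("wrist")
cv2.imwrite("pics/w2.png",I[:,:,::-1])
E
```

```text
t: 2.55
tcp_pos: [0.373, -0.3049, 0.0818]
tool_rot: [0.891, -0.242, 0.371, 0.102]
force: [-0.3, -0.2, 0.7]
finger_gap: 1.001
gripper_force: 0.0
t 2.55 G [ 0.406  -0.3244  0.0437] psi -30.6 T 45.23 roll 0.16 gap 1.001 gf 0.0 F [-0.28 -0.19  0.71] q [-1.11  0.97  2.34  2.64  0.94 -1.69]
1 rows: d [-0.15 -0.27 -0.07] w [ 0.21 -0.23  0.02] target [ 0.373 -0.302  0.081]
```

View pics/w2.png

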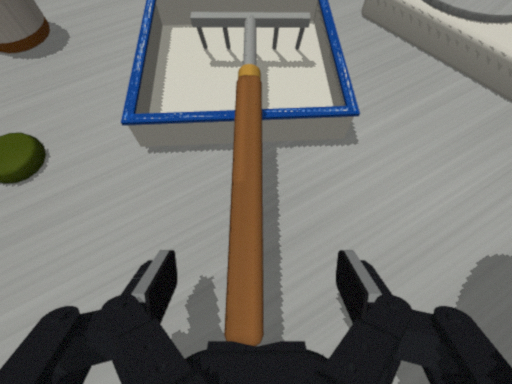

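The handle sits slightly left of the finger centre, at column 245 against about 257. The rake is tines down in its tray, so I'll shift, close and lift straight up.

```bash
python3 -m inch '[{"dx":-0.1,"dy":-0.3,"dz":0,"wx":0,"wy":0,"wz":0},{"dx":0,"dy":0,"dz":0,"wx":0,"wy":0,"wz":0}]' 1
python3 -m inch '[{"dx":0,"dy":0,"dz":0,"wx":0,"wy":0,"wz":0},{"dx":0,"dy":0,"dz":0,"wx":0,"wy":0,"wz":0},{"dx":0,"dy":0,"dz":0,"wx":0,"wy":0,"wz":0},{"dx":0,"dy":0,"dz":0,"wx":0,"wy":0,"wz":0},{"dx":0,"dy":0,"dz":0,"wx":0,"wy":0,"wz":0},{"dx":0,"dy":0,"dz":0,"wx":0,"wy":0,"wz":0},{"dx":0,"dy":0,"dz":0,"wx":0,"wy":0,"wz":0}]' 0 110
python3 - <<'E'
from h import *
grasp()
I=eyes.snapshot("wrist")
cv2.imwrite("pics/w3.png",I[:,:,::-1])
s=sense();Rg=R.from_quat(s['tool_rot']).as_matrix();np.save("rest.npy",np.r_[s['tcp_pos'],s['tool_rot']])
E
```

```text
t: 2.85
tcp_pos: [0.3735, -0.3, 0.0822]
tool_rot: [0.891, -0.242, 0.37, 0.102]
force: [-0.5, -0.2, 0.6]
finger_gap: 0.998
gripper_force: 0.0
t: 3.72
tcp_pos: [0.3735, -0.2999, 0.0814]
tool_rot: [0.891, -0.242, 0.37, 0.102]
force: [0.6, 1.0, 1.7]
finger_gap: 0.195
gripper_force: 107.2
t 3.73 G [ 0.4065 -0.3193  0.0433] psi -30.56 T 45.11 roll 0.15 gap 0.195 gf 107.2 F [0.57 0.97 1.71] q [-1.1   0.98  2.35  2.66  0.95 -1.7 ]
```

```bash
python3 -m inch '[{"dx":1.5,"dy":0,"dz":-1.5,"wx":0,"wy":0,"wz":0},{"dx":3,"dy":0,"dz":-3,"wx":0,"wy":0,"wz":0},{"dx":3,"dy":0,"dz":-3,"wx":0,"wy":0,"wz":0},{"dx":2,"dy":0,"dz":-2,"wx":0,"wy":0,"wz":0},{"dx":0,"dy":0,"dz":0,"wx":0,"wy":0,"wz":0}]'
python3 - <<'E'
from h import *
grasp()
st=plan([.45,-.42,.22],33,35); st=plan([.46,-.42,.22],96,20,start=st)
I=eyes.snapshot("wrist")
cv2.imwrite("pics/w4.png",I[:,:,::-1])
E
```

```text
t: 4.4
tcp_pos: [0.3733, -0.2995, 0.2175]
tool_rot: [0.891, -0.241, 0.37, 0.103]
force: [0.0, 1.0, -2.4]
finger_gap: 0.194
gripper_force: 107.5
t 4.4 G [ 0.4062 -0.3191  0.1794] psi -30.75 T 45.23 roll 0.33 gap 0.194 gf 107.5 F [ 0.02  0.99 -2.36] q [-1.1   0.52  2.32  2.34  0.55 -1.27]
7 rows: d [1.08 2.04 0.1 ] w [ 5.88 -1.28 -6.91] target [ 0.424 -0.437  0.264]
7 rows: d [0.27 0.51 0.06] w [ 4.17 -1.92 -8.  ] target [ 0.462 -0.438  0.271]
```

View pics/w4.png

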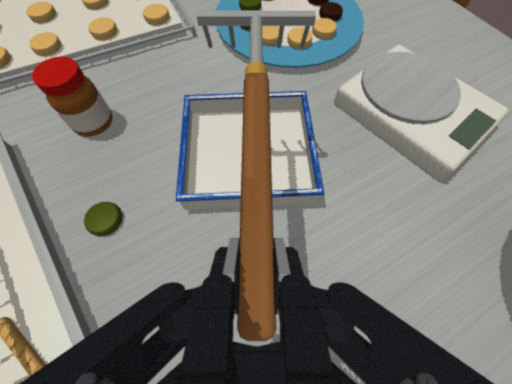

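The rake is held rigidly, with its crossbar at the same image position (row 20) as before the lift. Next I swing it round.

```bash
python3 -m inch '[{"dx":1.08,"dy":2.04,"dz":0.1,"wx":5.88,"wy":-1.28,"wz":-6.91},{"dx":1.08,"dy":2.04,"dz":0.1,"wx":5.88,"wy":-1.28,"wz":-6.91},{"dx":1.08,"dy":2.04,"dz":0.1,"wx":5.88,"wy":-1.28,"wz":-6.91},{"dx":1.08,"dy":2.04,"dz":0.1,"wx":5.88,"wy":-1.28,"wz":-6.91},{"dx":1.08,"dy":2.04,"dz":0.1,"wx":5.88,"wy":-1.28,"wz":-6.91},{"dx":1.08,"dy":2.04,"dz":0.1,"wx":5.88,"wy":-1.28,"wz":-6.91},{"dx":1.08,"dy":2.04,"dz":0.1,"wx":5.88,"wy":-1.28,"wz":-6.91},{"dx":0,"dy":0,"dz":0,"wx":0,"wy":0,"wz":0}]'
python3 - <<'E'
from h import *
grasp()
plan([.46,-.42,.22],96,20)
E
```

```text
t: 5.45
tcp_pos: [0.417, -0.4242, 0.2578]
tool_rot: [0.924, 0.204, 0.317, -0.059]
force: [-0.4, 0.4, -2.2]
finger_gap: 0.194
gripper_force: 107.8
t 5.45 G [ 0.4474 -0.4113  0.2151] psi 22.97 T 37.66 roll 1.18 gap 0.194 gf 107.8 F [-0.37  0.35 -2.24] q [-1.22  0.57  1.69  0.76  1.08 -0.53]
8 rows: d [ 0.22  0.61 -0.03] w [ 4.44 -1.82 -7.79] target [ 0.462 -0.438  0.271]
```

```bash
python3 -m inch '[{"dx":0.22,"dy":0.61,"dz":-0.03,"wx":4.44,"wy":-1.82,"wz":-7.79},{"dx":0.22,"dy":0.61,"dz":-0.03,"wx":4.44,"wy":-1.82,"wz":-7.79},{"dx":0.22,"dy":0.61,"dz":-0.03,"wx":4.44,"wy":-1.82,"wz":-7.79},{"dx":0.22,"dy":0.61,"dz":-0.03,"wx":4.44,"wy":-1.82,"wz":-7.79},{"dx":0.22,"dy":0.61,"dz":-0.03,"wx":4.44,"wy":-1.82,"wz":-7.79},{"dx":0.22,"dy":0.61,"dz":-0.03,"wx":4.44,"wy":-1.82,"wz":-7.79},{"dx":0.22,"dy":0.61,"dz":-0.03,"wx":4.44,"wy":-1.82,"wz":-7.79},{"dx":0.22,"dy":0.61,"dz":-0.03,"wx":4.44,"wy":-1.82,"wz":-7.79},{"dx":0,"dy":0,"dz":0,"wx":0,"wy":0,"wz":0}]'
cat >> h.py <<'E'
C=np.array([.570,-.019]);YAW=5.7
def pan(x,y,z=None):
    a=np.radians(YAW);p=C+np.array([[np.cos(a),-np.sin(a)],[np.sin(a),np.cos(a)]])@np.array([x,y])/1000
    return p if z is None else np.r_[p,z]
def inpan(p):
    a=np.radians(YAW);return (np.array([[np.cos(a),np.sin(a)],[-np.sin(a),np.cos(a)]])@(np.array(p)[:2]-C)*1000).round(1)
TR=45.11
def rakepose(p0=None):
    "rake origin and axes from the hand, given the handle is level at T=TR"
    s=sense();Rm=R.from_quat(s['tool_rot']).as_matrix();G=np.array(s['tcp_pos'])+.054*Rm[:,2]
    Rr=Rm@R.from_euler('y',TR,degrees=True).as_matrix()@np.diag([1,-1,-1])
    return G+.215*Rr[:,0],Rr
def tips():
    o,Rr=rakepose();return [o+Rr@np.array([.0177,y,-.0403]) for y in(-.046,0,.046)]
def tiptarget(x,y,z,psi,T):
    "G that puts middle tip at pan (x,y) mm, height z m"
    Rt=tool(psi,T);Rr=Rt@R.from_euler('y',TR,degrees=True).as_matrix()@np.diag([1,-1,-1])
    return pan(x,y,z)-Rr@np.array([.2327,0,-.0403])
E
python3 - <<'E'
from h import *
grasp()
for t in tips(): print(t.round(4),inpan(t))
print(rakepose()[1].round(3))
plan(tiptarget(-82,-85,.05,96,20),96,20)
I=eyes.snapshot("scene");cv2.imwrite("pics/s1.png",I[:,:,::-1])
print(proj(cam("scene"),np.array(tips())).round(1),proj(cam("top"),np.array(tips())).round(1))
c=cam("scene")
# shelf edge check
a,b=[np.array(p)/3.3+[160,110] for p in((50,165),(597,402))]
print(cast(c,[a,b],.195).round(4), [inpan(q) for q in cast(c,[a,b],.195)])
E
```

```text
t: 6.58
tcp_pos: [0.461, -0.4339, 0.2703]
tool_rot: [0.659, 0.732, 0.118, -0.132]
force: [0.1, -0.4, -1.8]
finger_gap: 0.19
gripper_force: 107.9
t 6.58 G [ 0.4589 -0.4152  0.2197] psi 96.24 T 20.34 roll -0.08 gap 0.19 gf 107.9 F [ 0.06 -0.41 -1.77] q [-0.99  0.67  1.29  0.16  1.5  -1.13]
[ 0.4909 -0.2778  0.4146] [-104.4 -249.6]
[ 0.4452 -0.2826  0.4146] [-150.4 -249.9]
[ 0.3995 -0.2874  0.4147] [-196.4 -250.2]
[[-0.042 -0.994  0.096]
 [ 0.413 -0.105 -0.905]
 [ 0.91   0.001  0.415]]
9 rows: d [0.31 0.77 4.42] w [-0.01 -0.04 -0.  ] target [ 0.513 -0.264 -0.093]
[[141.9 154.8]
 [123.3 146.7]
 [105.4 138.9]] [[389.3 206.3]
 [392.5 231.6]
 [395.7 257.1]]
[[ 0.3481 -0.0876  0.195 ]
 [ 0.8031 -0.0438  0.195 ]] [array([-227.6,  -46.2]), array([229.5, -47.8])]
```

View pics/s1.png

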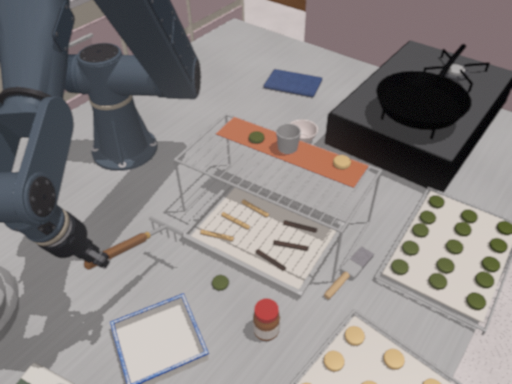

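The scene picture shows the rake in hand, with the handle from (88,262) to (148,237) and the head near (175,225). The trays and shelf are undisturbed. I'll fix the sign in my rake-frame helper.

```bash
sed -i "s/'y',TR/'y',-TR/" h.py
python3 - <<'E'
from h import *
for t in tips(): print(t.round(4),inpan(t))
plan(tiptarget(-84,-85,.06,96,20),95.7,20)
I=cv2.imread("pics/s1.png")
o,Rr=rakepose()
print(proj(cam("scene"),np.array(tips())).round(1),proj(cam("scene"),[o,o-Rr[:,0]*.075,o-Rr[:,0]*.245,o+Rr[:,1]*.05,o-Rr[:,1]*.05]).round(1))
cv2.imwrite("pics/c3.png",cv2.resize(I[190:290,70:220],None,fx=5,fy=5,interpolation=2))
E
```

```text
[ 0.4838 -0.2178  0.0857] [-105.5 -189.2]
[ 0.438  -0.2225  0.0857] [-151.5 -189.4]
[ 0.3923 -0.2273  0.0858] [-197.5 -189.6]
3 rows: d [3.01 2.26 1.98] w [-0.06 -0.11  0.06] target [ 0.517 -0.323  0.246]
[[183.7 244.8]
 [168.8 237.2]
 [154.3 229.9]] [[166.4 225.2]
 [145.1 235.6]
 [ 86.1 264.4]
 [150.3 217.2]
 [183.  233.4]]
```

View pics/c3.png

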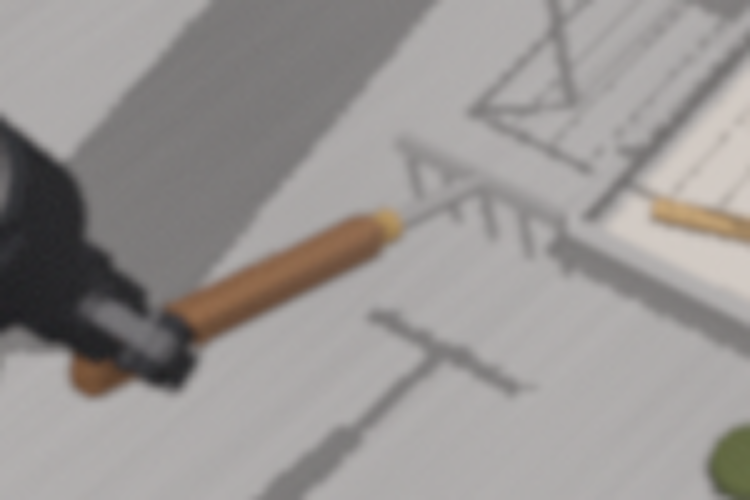

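The drawn-out projection agrees with the picture: tips at crop (568,270) and crossbar ends at (400,142) and (575,230), within about 1 px. The rake model is sound, so I go in under the shelf behind the plain sticks.

Run:
```python
from h import *
st=plan(tiptarget(-63,-95,.06,95.7,20.1),95.7,20.1)
for x,y,z in((-63,-30,.036),(-63,89,.036),(-63,89,.006),(-93,-62,.006),(-93,-76,.006)): st=plan(tiptarget(x,y,z,95.7,20.1),95.7,20.1,start=st)
```

```text
3 rows: d [2.68 2.92 1.87] w [-0.06 -0.07  0.06] target [ 0.538 -0.331  0.246]
2 rows: d [ 2.64 -0.    2.24] w [0. 0. 0.] target [ 0.531 -0.266  0.222]
3 rows: d [3.73 0.   1.36] w [0. 0. 0.] target [ 0.52  -0.148  0.222]
1 rows: d [-1.03  0.    2.82] w [0. 0. 0.] target [ 0.52  -0.148  0.192]
4 rows: d [-3.55 -0.75 -1.3 ] w [0. 0. 0.] target [ 0.505 -0.301  0.192]
1 rows: d [-1.31  0.   -0.48] w [0. 0. 0.] target [ 0.506 -0.315  0.192]
```

```bash
python3 -m inch '[{"dx":2.68,"dy":2.92,"dz":1.87,"wx":-0.06,"wy":-0.07,"wz":0.06},{"dx":2.68,"dy":2.92,"dz":1.87,"wx":-0.06,"wy":-0.07,"wz":0.06},{"dx":2.68,"dy":2.92,"dz":1.87,"wx":-0.06,"wy":-0.07,"wz":0.06},{"dx":1.76,"dy":0,"dz":1.5,"wx":0,"wy":0,"wz":0},{"dx":1.76,"dy":0,"dz":1.5,"wx":0,"wy":0,"wz":0},{"dx":1.76,"dy":0,"dz":1.5,"wx":0,"wy":0,"wz":0},{"dx":0,"dy":0,"dz":0,"wx":0,"wy":0,"wz":0}]'
python3 - <<'E'
from h import *
grasp()
for t in tips(): print(t.round(4),inpan(t))
st=plan(tiptarget(-63,89,.034,95.7,20.1),95.7,20.1)
E
```

```text
t: 7.5
tcp_pos: [0.5295, -0.2666, 0.2215]
tool_rot: [0.661, 0.73, 0.116, -0.13]
force: [-0.3, 0.1, -1.5]
finger_gap: 0.197
gripper_force: 107.9
t 7.5 G [ 0.5275 -0.2481  0.1708] psi 96.14 T 20.1 roll -0.15 gap 0.197 gf 107.9 F [-0.34  0.09 -1.53] q [-0.74  0.66  1.48  0.24  1.28 -0.94]
[ 0.5536 -0.0507  0.0358] [-19.4 -29.9]
[ 0.5079 -0.0553  0.0359] [-65.4 -29.9]
[ 0.4621 -0.0599  0.036 ] [-111.4  -29.9]
3 rows: d [3.7  0.06 1.42] w [-0.05 -0.   -0.01] target [ 0.52  -0.148  0.22 ]
```

```bash
python3 -m inch '[{"dx":1.85,"dy":0.03,"dz":0.71,"wx":-0.02,"wy":0,"wz":0},{"dx":1.85,"dy":0.03,"dz":0.71,"wx":-0.02,"wy":0,"wz":0},{"dx":1.85,"dy":0.03,"dz":0.71,"wx":-0.03,"wy":0,"wz":0},{"dx":1.85,"dy":0.03,"dz":0.71,"wx":-0.02,"wy":0,"wz":0},{"dx":1.85,"dy":0.03,"dz":0.71,"wx":-0.03,"wy":0,"wz":0},{"dx":1.85,"dy":0.03,"dz":0.71,"wx":-0.02,"wy":0,"wz":0},{"dx":0,"dy":0,"dz":0,"wx":0,"wy":0,"wz":0}]'
python3 - <<'E'
from h import *
grasp()
for t in tips(): print(t.round(4),inpan(t))
st=plan(tiptarget(-63,89,.006,95.7,20.1),95.7,20.1)
c=cam("scene");print(proj(c,np.array(tips())).round(1))
I=eyes.snapshot("scene");cv2.imwrite("pics/s2.png",I[:,:,::-1])
H=hsv(I);M=np.zeros(H.shape[:2],bool);M[190:250,190:285]=1
for b in blobs(M&(H[...,0]<25)&(H[...,1]>95)&(H[...,2]>120),30): print(rect(cast(c,b,.009)),b.mean(0))
E
```

```text
t: 8.38
tcp_pos: [0.5207, -0.1481, 0.2203]
tool_rot: [0.66, 0.731, 0.116, -0.128]
force: [0.6, -0.1, -1.5]
finger_gap: 0.193
gripper_force: 107.9
t 8.38 G [ 0.5189 -0.1298  0.1695] psi 95.61 T 19.87 roll 0.1 gap 0.193 gf 107.9 F [ 0.57 -0.12 -1.47] q [-0.6   0.59  1.65  0.29  1.15 -0.85]
[0.5451 0.0672 0.0339] [-16.2  88.2]
[0.4993 0.0625 0.0338] [-62.2  88.1]
[0.4536 0.0578 0.0338] [-108.2   87.9]
1 rows: d [-0.96 -0.12  2.7 ] w [0.03 0.23 0.21] target [ 0.52  -0.148  0.192]
[[273.5 202.3]
 [259.3 196.3]
 [245.4 190.4]]
(array([ 480.1, -101.6]), np.float32(20.5), array([ 7.7, 84. ])) [216.5  235.05]
(array([430.7,  53.3]), np.float32(66.5), array([18.1, 36.5])) [238.74074074 194.14814815]
```

```bash
python3 -m inch '[{"dx":-0.32,"dy":-0.04,"dz":0.9,"wx":0,"wy":0.1,"wz":0.1},{"dx":-0.32,"dy":-0.04,"dz":0.9,"wx":0,"wy":0.1,"wz":0.1},{"dx":-0.32,"dy":-0.04,"dz":0.9,"wx":0,"wy":0,"wz":0},{"dx":0,"dy":0,"dz":0,"wx":0,"wy":0,"wz":0}]'
python3 - <<'E'
from h import *
grasp()
for t in tips(): print(t.round(4),inpan(t))
E
python3 -m inch '[{"dx":-0.79,"dy":-0.17,"dz":-0.29,"wx":0,"wy":0,"wz":0},{"dx":-0.79,"dy":-0.17,"dz":-0.29,"wx":0,"wy":0,"wz":0},{"dx":-0.79,"dy":-0.17,"dz":-0.29,"wx":0,"wy":0,"wz":0},{"dx":-0.79,"dy":-0.17,"dz":-0.29,"wx":0,"wy":0,"wz":0},{"dx":-0.79,"dy":-0.17,"dz":-0.29,"wx":0,"wy":0,"wz":0}]'
python3 - <<'E'
from h import *
grasp()
for t in tips(): print(t.round(4),inpan(t))
c=cam("scene")
I=eyes.snapshot("scene");cv2.imwrite("pics/s3.png",I[:,:,::-1])
H=hsv(I);M=np.zeros(H.shape[:2],bool);M[195:250,190:285]=1
for b in blobs(M&(H[...,0]<25)&(H[...,1]>95)&(H[...,2]>120),15): r=rect(cast(c,b,.009));print(r,inpan(r[0]/1000),b.mean(0))
st=plan(tiptarget(-93,-62,.006,95.7,20.1),95.7,20.1)
E
```

```text
t: 8.93
tcp_pos: [0.5196, -0.1501, 0.1904]
tool_rot: [0.662, 0.729, 0.117, -0.129]
force: [-0.2, -0.5, -3.2]
finger_gap: 0.198
gripper_force: 107.9
t 8.93 G [ 0.5178 -0.1316  0.1397] psi 95.58 T 20.11 roll -0.02 gap 0.198 gf 107.9 F [-0.23 -0.45 -3.24] q [-0.6   0.63  1.67  0.3   1.09 -0.87]
[0.5448 0.0658 0.0048] [-16.6  86.9]
[0.4991 0.0613 0.0049] [-62.6  87. ]
[0.4533 0.0569 0.0049] [-108.6   87.1]
t: 9.55
tcp_pos: [0.5157, -0.1935, 0.1919]
tool_rot: [0.662, 0.729, 0.117, -0.128]
force: [-0.8, -0.2, -2.3]
finger_gap: 0.194
gripper_force: 107.9
t 9.55 G [ 0.514  -0.1751  0.1411] psi 95.24 T 20.0 roll 0.11 gap 0.194 gf 107.9 F [-0.81 -0.18 -2.29] q [-0.67  0.65  1.63  0.28  1.12 -0.92]
[0.5414 0.0221 0.006 ] [-24.4  43.7]
[0.4956 0.0176 0.0059] [-70.4  43.8]
[0.4498 0.0132 0.0058] [-116.4   44. ]
(array([489.7, -98. ]), np.float32(21.0), array([ 7.6, 63.4])) [-87.7 -70.6] [220.         235.80434783]
(array([484.4, -18.2]), np.float32(2.0), array([ 59. , 111.2])) [-85.1   9.3] [237.12592593 215.68888889]
3 rows: d [-3.29 -0.72 -1.19] w [ 0.06  0.06 -0.04] target [ 0.505 -0.301  0.192]
```

```bash
python3 -m inch '[{"dx":-0.76,"dy":-0.17,"dz":-0.28,"wx":0,"wy":0,"wz":0},{"dx":-0.76,"dy":-0.17,"dz":-0.28,"wx":0,"wy":0,"wz":0},{"dx":-0.76,"dy":-0.17,"dz":-0.28,"wx":0,"wy":0,"wz":0},{"dx":-0.76,"dy":-0.17,"dz":-0.28,"wx":0,"wy":0,"wz":0},{"dx":-0.76,"dy":-0.17,"dz":-0.28,"wx":0,"wy":0,"wz":0},{"dx":-0.76,"dy":-0.17,"dz":-0.28,"wx":0,"wy":0,"wz":0},{"dx":-0.76,"dy":-0.17,"dz":-0.28,"wx":0,"wy":0,"wz":0},{"dx":0,"dy":0,"dz":0,"wx":0,"wy":0,"wz":0}]'
cat > look.py <<'E'
from h import *
grasp()
t=tips();print([(inpan(q),round(q[2]*1000,1)) for q in t])
for n in("top","scene"):
    c=cam(n);I=eyes.snapshot(n);import sys;cv2.imwrite(f"pics/{n}_{sys.argv[1]}.png",I[:,:,::-1]);H=hsv(I)
    B=(205,120,305,245) if n=="top" else (185,195,340,290)
    M=np.zeros(H.shape[:2],bool);M[B[1]:B[3],B[0]:B[2]]=1
    for nm,m in(("plain",M&(H[...,0]<25)&(H[...,1]>95)&(H[...,2]>120)),("dark",M&(H[...,2]<75))):
        for b in blobs(m,12):
            P=cast(c,b,.013); r=rect(P); print(n,nm,inpan(r[0]/1000),"ang-yaw",round(float(r[1])-YAW,1),r[2])
E
python3 look.py a
```

```text
t: 10.6
tcp_pos: [0.5095, -0.2513, 0.1919]
tool_rot: [0.662, 0.729, 0.117, -0.128]
force: [0.1, -0.0, -1.5]
finger_gap: 0.195
gripper_force: 107.9
t 10.6 G [ 0.5078 -0.2329  0.1412] psi 95.2 T 19.97 roll 0.11 gap 0.195 gf 107.9 F [ 0.07 -0.02 -1.55] q [-0.75  0.67  1.57  0.25  1.18 -0.97]
[(array([-36.3, -13.3]), np.float64(5.9)), (array([-82.3, -13.1]), np.float64(5.8)), (array([-128.3,  -13. ]), np.float64(5.8))]
top plain [-109.7  -31.2] ang-yaw 8.5 [15.1 20.3]
top plain [-104.8  -74.3] ang-yaw 14.9 [ 6.4 29.1]
top plain [ -82.8 -105.3] ang-yaw -88.3 [14.1 56.1]
top plain [-33.5 110.2] ang-yaw -4.9 [ 18.9 242.5]
top dark [-123.4  -87. ] ang-yaw -48.5 [ 15.2 151.3]
scene plain [-98.7 -48.6] ang-yaw 13.5 [ 62.2 131.8]
scene dark [-152.1 -129.7] ang-yaw -7.0 [17. 32.]
```

```bash
python3 -m inch '[{"dx":-0.76,"dy":-0.17,"dz":-0.28,"wx":0,"wy":0,"wz":0},{"dx":-0.76,"dy":-0.17,"dz":-0.28,"wx":0,"wy":0,"wz":0},{"dx":-0.76,"dy":-0.15,"dz":-0.28,"wx":0,"wy":0,"wz":0},{"dx":-0.76,"dy":-0.1,"dz":-0.28,"wx":0,"wy":0,"wz":0},{"dx":-0.76,"dy":-0.1,"dz":-0.28,"wx":0,"wy":0,"wz":0},{"dx":-0.76,"dy":-0.1,"dz":-0.28,"wx":0,"wy":0,"wz":0},{"dx":0,"dy":0,"dz":0,"wx":0,"wy":0,"wz":0}]'
python3 look.py b
python3 - <<'E'
import cv2,numpy as np
a=cv2.imread("pics/scene_b.png")[190:295,185:320]; b=cv2.imread("pics/top_b.png")[135:245,225:305]
f=lambda i:cv2.resize(i,None,fx=5,fy=5,interpolation=2)[:550]
a=cv2.resize(a,None,fx=3,fy=3,interpolation=2);b=cv2.resize(b,None,fx=4.8,fy=4.8,interpolation=2)
o=np.zeros((600,800,3),np.uint8);o[:a.shape[0],:a.shape[1]]=a;o[:b.shape[0],410:410+b.shape[1]]=b[:, :390];cv2.imwrite("pics/v1.png",o)
E
```

```text
t: 11.58
tcp_pos: [0.5064, -0.3006, 0.1921]
tool_rot: [0.662, 0.729, 0.117, -0.127]
force: [0.1, -0.7, -3.2]
finger_gap: 0.197
gripper_force: 107.9
t 11.57 G [ 0.5047 -0.2822  0.1413] psi 95.19 T 19.94 roll 0.12 gap 0.197 gf 107.9 F [ 0.09 -0.69 -3.25] q [-0.81  0.7   1.5   0.23  1.23 -1.01]
[(array([-44.2, -62.1]), np.float64(6.0)), (array([-90.2, -62. ]), np.float64(5.9)), (array([-136.2,  -61.8]), np.float64(5.8))]
top plain [-120.7  -86. ] ang-yaw -2.0 [27.6 43.6]
top plain [ -91. -137.] ang-yaw -95.5 [13.6 16.4]
top plain [-68.8 -91.4] ang-yaw -5.8 [ 8.2 21.8]
top plain [-63.4 -78. ] ang-yaw 0.6 [10.2 36.3]
top plain [-32.1 110. ] ang-yaw -4.9 [ 18.9 245.3]
top dark [-164.1 -121.9] ang-yaw -52.9 [22.2 63.3]
top dark [80.3 69.6] ang-yaw 8.8 [ 6.6 20.8]
top dark [ 85.  -71.2] ang-yaw -5.7 [ 2.8 44.5]
scene plain [-105.6  -92.9] ang-yaw 25.0 [ 56.3 128.9]
```

View pics/v1.png

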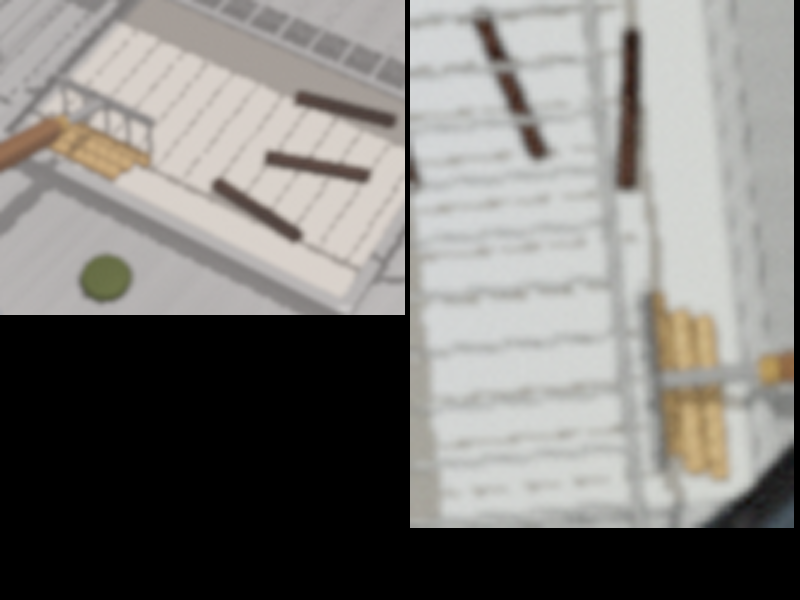

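The view shows the three plain sticks side by side and flush against the tines, nearly end-aligned, at (690,390) in the right half. The cocoa sticks are untouched. I push a bit further, back off and lift.

```bash
python3 -m inch '[{"dx":-0.6,"dy":0,"dz":-0.22,"wx":0,"wy":0,"wz":0.1},{"dx":-0.5,"dy":0,"dz":-0.18,"wx":0,"wy":0,"wz":0.1},{"dx":0,"dy":0,"dz":0,"wx":0,"wy":0,"wz":0},{"dx":0.5,"dy":0,"dz":0.18,"wx":0,"wy":0,"wz":0},{"dx":0.6,"dy":0,"dz":0.22,"wx":0,"wy":0,"wz":0},{"dx":0.7,"dy":0,"dz":-1.9,"wx":0,"wy":0,"wz":0},{"dx":0.7,"dy":0,"dz":-1.9,"wx":0,"wy":0,"wz":0},{"dx":0,"dy":0,"dz":0,"wx":0,"wy":0,"wz":0}]'
python3 look.py c
python3 - <<'E'
from h import *
st=plan(tiptarget(76,-62,.044,95.7,20.1),95.7,20.1,N=4)
for p in((76,94,.036),(76,94,.006),(74,-62,.006)): st=plan(tiptarget(*p,95.7,20.1),95.7,20.1,start=st)
E
```

```text
t: 12.68
tcp_pos: [0.5069, -0.2993, 0.234]
tool_rot: [0.663, 0.729, 0.117, -0.127]
force: [0.3, -0.5, -1.0]
finger_gap: 0.189
gripper_force: 108.0
t 12.68 G [ 0.5053 -0.281   0.1832] psi 94.96 T 19.86 roll 0.16 gap 0.189 gf 108.0 F [ 0.26 -0.48 -1.01] q [-0.81  0.64  1.48  0.22  1.3  -0.99]
[(array([-43. , -61.3]), np.float64(47.6)), (array([-89. , -61.1]), np.float64(47.5)), (array([-135. ,  -60.8]), np.float64(47.3))]
top plain [-119.6  -95.8] ang-yaw -5.8 [32.6 45.9]
top plain [ -88.5 -140. ] ang-yaw -6.0 [10.9 13.7]
top plain [-67.8 -94.9] ang-yaw -15.2 [25.  25.9]
top plain [-32.1 110. ] ang-yaw -4.9 [ 18.9 245.3]
top dark [-168.2 -123.7] ang-yaw -54.3 [23.6 53.8]
top dark [80.2 70. ] ang-yaw 13.1 [ 6.9 21. ]
scene plain [-90.5 -96.2] ang-yaw -0.6 [25.  93.7]
scene plain [-168.7  -75.3] ang-yaw 64.3 [19.2 65.4]
4 rows: d [-0.06  4.19  0.05] w [ 0.03  0.02 -0.07] target [ 0.673 -0.284  0.23 ]
4 rows: d [ 3.59 -0.    1.53] w [0. 0. 0.] target [ 0.657 -0.129  0.222]
1 rows: d [-1.03  0.    2.82] w [0. 0. 0.] target [ 0.657 -0.129  0.192]
4 rows: d [-3.66 -0.05 -1.34] w [0. 0. 0.] target [ 0.671 -0.285  0.192]
```

```bash
python3 -m inch '[{"dx":-0.06,"dy":4.19,"dz":0.05,"wx":0.03,"wy":0.02,"wz":-0.07},{"dx":-0.06,"dy":4.19,"dz":0.05,"wx":0.03,"wy":0.02,"wz":-0.07},{"dx":-0.06,"dy":4.19,"dz":0.05,"wx":0.03,"wy":0.02,"wz":-0.07},{"dx":-0.06,"dy":4.19,"dz":0.05,"wx":0.03,"wy":0.02,"wz":-0.07},{"dx":1.8,"dy":0,"dz":0.8,"wx":0,"wy":0,"wz":0},{"dx":1.8,"dy":0,"dz":0.8,"wx":0,"wy":0,"wz":0},{"dx":1.8,"dy":0,"dz":0.8,"wx":0,"wy":0,"wz":0},{"dx":0,"dy":0,"dz":0,"wx":0,"wy":0,"wz":0}]'
python3 - <<'E'
from h import *
grasp()
t=tips();print([(inpan(q),round(q[2]*1000,1)) for q in t])
st=plan(tiptarget(76,94,.036,95.7,20.1),95.7,20.1)
E
```

```text
t: 13.78
tcp_pos: [0.6663, -0.2239, 0.2261]
tool_rot: [0.66, 0.73, 0.117, -0.13]
force: [-0.5, 0.5, -1.1]
finger_gap: 0.194
gripper_force: 108.1
t 13.78 G [ 0.6644 -0.2054  0.1754] psi 96.0 T 20.18 roll -0.08 gap 0.194 gf 108.1 F [-0.46  0.46 -1.14] q [-0.57  0.78  1.19  0.28  1.41 -0.75]
[(array([120.9,  -0.7]), np.float64(40.7)), (array([74.9, -0.8]), np.float64(40.8)), (array([28.9, -0.9]), np.float64(40.9))]
2 rows: d [4.38 0.03 1.85] w [-0.05 -0.04  0.02] target [ 0.657 -0.129  0.222]
```

```bash
python3 -m inch '[{"dx":1.75,"dy":0.01,"dz":0.74,"wx":-0.02,"wy":-0.02,"wz":0},{"dx":1.75,"dy":0.01,"dz":0.74,"wx":-0.02,"wy":-0.02,"wz":0},{"dx":1.75,"dy":0.01,"dz":0.74,"wx":-0.02,"wy":-0.02,"wz":0},{"dx":1.75,"dy":0.01,"dz":0.74,"wx":-0.02,"wy":-0.02,"wz":0},{"dx":1.75,"dy":0.01,"dz":0.74,"wx":-0.02,"wy":-0.02,"wz":0},{"dx":0,"dy":0,"dz":0,"wx":0,"wy":0,"wz":0}]'
python3 - <<'E'
from h import *
grasp()
t=tips();print([(inpan(q),round(q[2]*1000,1)) for q in t])
st=plan(tiptarget(76,94,.006,95.7,20.1),95.7,20.1)
plan(tiptarget(74,-62,.006,95.7,20.1),95.7,20.1,N=19,start=st)
c=cam("scene");I=eyes.snapshot("scene");H=hsv(I);M=np.zeros(H.shape[:2],bool);M[215:275,250:325]=1
for b in blobs(M&(H[...,2]<75),15): r=rect(cast(c,b,.009));print(inpan(r[0]/1000),r[1]-YAW,r[2])
E
```

```text
t: 14.52
tcp_pos: [0.6582, -0.1295, 0.2211]
tool_rot: [0.66, 0.731, 0.117, -0.129]
force: [0.2, -0.4, -2.3]
finger_gap: 0.19
gripper_force: 108.2
t 14.53 G [ 0.6563 -0.1111  0.1704] psi 95.65 T 20.04 roll 0.05 gap 0.19 gf 108.2 F [ 0.17 -0.36 -2.28] q [-0.46  0.73  1.32  0.31  1.3  -0.67]
[(array([122.6,  93.5]), np.float64(35.3)), (array([76.6, 93.5]), np.float64(35.3)), (array([30.6, 93.4]), np.float64(35.2))]
1 rows: d [-0.98 -0.08  2.78] w [0.02 0.06 0.1 ] target [ 0.657 -0.129  0.192]
19 rows: d [-0.77 -0.01 -0.28] w [0. 0. 0.] target [ 0.671 -0.285  0.192]
[-5.8 42.3] -5.5 [ 51.5 104.6]
```

```bash
python3 -m inch '[{"dx":-0.33,"dy":-0.03,"dz":0.93,"wx":0,"wy":0,"wz":0.05},{"dx":-0.33,"dy":-0.03,"dz":0.93,"wx":0,"wy":0,"wz":0.05},{"dx":-0.33,"dy":-0.02,"dz":0.93,"wx":0,"wy":0.06,"wz":0},{"dx":0,"dy":0,"dz":0,"wx":0,"wy":0,"wz":0},{"dx":-0.77,"dy":0,"dz":-0.28,"wx":0,"wy":0,"wz":0},{"dx":-0.77,"dy":0,"dz":-0.28,"wx":0,"wy":0,"wz":0},{"dx":-0.77,"dy":0,"dz":-0.28,"wx":0,"wy":0,"wz":0},{"dx":-0.77,"dy":0,"dz":-0.28,"wx":0,"wy":0,"wz":0}]'
python3 - <<'E'
from h import *
grasp()
t=tips();print([(inpan(q),round(q[2]*1000,1)) for q in t])
st=plan(tiptarget(75,-20,.006,95.7,20.1),95.7,20.1,N=10)
E
```

```text
t: 15.58
tcp_pos: [0.6611, -0.165, 0.1919]
tool_rot: [0.662, 0.729, 0.118, -0.128]
force: [-0.1, -0.3, -2.5]
finger_gap: 0.195
gripper_force: 108.2
t 15.57 G [ 0.6594 -0.1466  0.1411] psi 95.26 T 20.04 roll 0.1 gap 0.195 gf 108.2 F [-0.1  -0.35 -2.46] q [-0.5   0.78  1.29  0.3   1.28 -0.72]
[(array([123.1,  57.7]), np.float64(6.1)), (array([77.1, 57.9]), np.float64(6.0)), (array([31.1, 58. ]), np.float64(5.9))]
10 rows: d [-0.73 -0.01 -0.27] w [ 0.02  0.01 -0.01] target [ 0.668 -0.243  0.192]
```

```bash
python3 -m inch '[{"dx":-0.73,"dy":-0.01,"dz":-0.27,"wx":0.02,"wy":0,"wz":-0.04},{"dx":-0.73,"dy":-0.01,"dz":-0.27,"wx":0.02,"wy":0,"wz":-0.04},{"dx":-0.73,"dy":-0.01,"dz":-0.27,"wx":0.02,"wy":0,"wz":-0.04},{"dx":-0.73,"dy":-0.01,"dz":-0.27,"wx":0.02,"wy":0,"wz":-0.04},{"dx":-0.73,"dy":-0.01,"dz":-0.27,"wx":0.02,"wy":0,"wz":-0.04},{"dx":-0.73,"dy":-0.01,"dz":-0.27,"wx":0,"wy":0,"wz":-0.04},{"dx":-0.73,"dy":-0.01,"dz":-0.27,"wx":0,"wy":0,"wz":-0.04},{"dx":-0.73,"dy":-0.01,"dz":-0.27,"wx":0,"wy":0,"wz":-0.04},{"dx":-0.73,"dy":-0.01,"dz":-0.27,"wx":0,"wy":0,"wz":-0.04},{"dx":-0.73,"dy":-0.01,"dz":-0.27,"wx":0,"wy":0,"wz":0}]'
python3 look.py d
python3 - <<'E'
from h import *
st=plan(tiptarget(75,-62,.006,95.7,20.1),95.7,20.1,N=6)
E
```

```text
t: 16.82
tcp_pos: [0.6678, -0.2422, 0.1919]
tool_rot: [0.659, 0.731, 0.117, -0.129]
force: [0.8, 0.3, -1.9]
finger_gap: 0.194
gripper_force: 108.2
t 16.82 G [ 0.666  -0.2238  0.1411] psi 95.66 T 20.05 roll 0.1 gap 0.194 gf 108.2 F [ 0.77  0.29 -1.94] q [-0.59  0.83  1.18  0.27  1.37 -0.78]
[(array([120.6, -19.4]), np.float64(6.1)), (array([ 74.6, -19.6]), np.float64(6.1)), (array([ 28.6, -19.8]), np.float64(6.0))]
top plain [-32.1 110. ] ang-yaw -4.9 [ 18.9 245.2]
top plain [  87.6 -125.5] ang-yaw -85.8 [14.2 79.9]
scene plain [  15.3 -162.7] ang-yaw -80.4 [14.  15.3]
scene plain [ 37.6 -69.9] ang-yaw 71.3 [23.1 76.1]
scene dark [   5.3 -127.8] ang-yaw -20.6 [ 96.  108.5]
scene dark [-56.8 -66.4] ang-yaw -55.7 [23.7 44.4]
6 rows: d [-0.66 -0.   -0.23] w [0.01 0.02 0.03] target [ 0.672 -0.285  0.192]
```

```bash
python3 -m inch '[{"dx":-0.66,"dy":0,"dz":-0.23,"wx":0,"wy":0,"wz":0},{"dx":-0.66,"dy":0,"dz":-0.23,"wx":0,"wy":0,"wz":0},{"dx":-0.66,"dy":0,"dz":-0.23,"wx":0,"wy":0,"wz":0},{"dx":-0.66,"dy":0,"dz":-0.23,"wx":0,"wy":0,"wz":0},{"dx":-0.66,"dy":0,"dz":-0.23,"wx":0,"wy":0,"wz":0},{"dx":-0.66,"dy":0,"dz":-0.23,"wx":0,"wy":0,"wz":0},{"dx":-0.6,"dy":0,"dz":-0.22,"wx":0,"wy":0,"wz":0},{"dx":-0.5,"dy":0,"dz":-0.18,"wx":0,"wy":0,"wz":0},{"dx":0,"dy":0,"dz":0,"wx":0,"wy":0,"wz":0}]'
python3 -c "
from h import *
grasp();print([(inpan(q),round(q[2]*1000,1)) for q in tips()])"
python3 -m inch '[{"dx":0.5,"dy":0,"dz":0.18,"wx":0,"wy":0,"wz":0},{"dx":0.6,"dy":0,"dz":0.22,"wx":0,"wy":0,"wz":0},{"dx":0.7,"dy":0,"dz":-1.9,"wx":0,"wy":0,"wz":0},{"dx":0.7,"dy":0,"dz":-1.9,"wx":0,"wy":0,"wz":0},{"dx":0.7,"dy":0,"dz":-1.9,"wx":0,"wy":0,"wz":0},{"dx":0,"dy":0,"dz":0,"wx":0,"wy":0,"wz":0}]'
python3 look.py e
```

```text
t: 18.05
tcp_pos: [0.6733, -0.2959, 0.1912]
tool_rot: [0.66, 0.731, 0.117, -0.128]
force: [-0.4, 0.9, -2.4]
finger_gap: 0.194
gripper_force: 108.2
t 18.05 G [ 0.6715 -0.2775  0.1404] psi 95.58 T 19.99 roll 0.11 gap 0.194 gf 108.2 F [-0.45  0.88 -2.37] q [-0.64  0.87  1.09  0.26  1.43 -0.81]
[(array([121. , -73.6]), np.float64(5.3)), (array([ 75. , -73.7]), np.float64(5.2)), (array([ 29. , -73.9]), np.float64(5.1))]
t: 18.8
tcp_pos: [0.6731, -0.2842, 0.2559]
tool_rot: [0.659, 0.732, 0.118, -0.125]
force: [0.4, -1.0, -1.5]
finger_gap: 0.197
gripper_force: 108.2
t 18.8 G [ 0.6715 -0.2659  0.2051] psi 94.8 T 19.8 roll 0.4 gap 0.197 gf 108.2 F [ 0.37 -1.   -1.52] q [-0.63  0.79  1.07  0.26  1.52 -0.78]
[(array([122.7, -62.5]), np.float64(69.5)), (array([ 76.8, -62.7]), np.float64(69.2)), (array([ 30.8, -62.9]), np.float64(68.9))]
top plain [-32.1 110. ] ang-yaw -4.9 [ 18.9 245.3]
top plain [  99.6 -151.7] ang-yaw -87.2 [14.6 29.4]
top dark [ 60.4 -95.2] ang-yaw 5.5 [32.9 49.9]
scene plain [ -17.1 -169.6] ang-yaw -55.4 [12.4 21.5]
scene plain [  9.9 -70.4] ang-yaw 71.9 [20.9 84.3]
scene dark [ -34.3 -128.3] ang-yaw -16.9 [106.8 127.3]
scene dark [-113.7  -64.6] ang-yaw -34.8 [29.2 53.2]
scene dark [-155.2   30.1] ang-yaw -48.5 [ 7. 57.]
```

Run:
```python
from h import *
st=plan([.46,-.42,.225],96,20); st=plan([.45,-.42,.22],33,35,start=st,N=8); plan([.4064,-.3193,.18],-30.6,45.1,start=st,N=8)
```

```text
6 rows: d [-1.94 -3.75 -1.12] w [ 0.02 -0.   -0.01] target [ 0.462 -0.438  0.276]
8 rows: d [-0.21 -0.48  0.05] w [-3.65  1.68  7.  ] target [ 0.424 -0.437  0.264]
8 rows: d [-0.73 -1.87  0.11] w [-5.12  1.13  6.09] target [ 0.373 -0.3    0.218]
```

```bash
python3 -m inch '[{"dx":-1.94,"dy":-3.75,"dz":-1.12,"wx":0.02,"wy":0,"wz":0},{"dx":-1.94,"dy":-3.75,"dz":-1.12,"wx":0.02,"wy":0,"wz":0},{"dx":-1.94,"dy":-3.75,"dz":-1.12,"wx":0.02,"wy":0,"wz":0},{"dx":-1.94,"dy":-3.75,"dz":-1.12,"wx":0.02,"wy":0,"wz":0},{"dx":-1.94,"dy":-3.75,"dz":-1.12,"wx":0.02,"wy":0,"wz":0},{"dx":-1.94,"dy":-3.75,"dz":-1.12,"wx":0.02,"wy":0,"wz":0},{"dx":0,"dy":0,"dz":0,"wx":0,"wy":0,"wz":0}]'
python3 look.py f
python3 - <<'E'
from h import *
import cv2
st=plan([.45,-.42,.22],33,35,N=8)
a=cv2.imread("pics/scene_f.png")[190:295,185:345]; b=cv2.imread("pics/top_f.png")[110:255,205:305]
a=cv2.resize(a,None,fx=2.5,fy=2.5,interpolation=2);b=cv2.resize(b,None,fx=4,fy=4,interpolation=2)
o=np.zeros((600,800,3),np.uint8);o[:a.shape[0],:a.shape[1]]=a;o[:b.shape[0],400:400+b.shape[1]]=b;cv2.imwrite("pics/v2.png",o)
E
```

```text
t: 19.77
tcp_pos: [0.4592, -0.4405, 0.2743]
tool_rot: [0.661, 0.73, 0.116, -0.13]
force: [0.3, 0.6, -2.5]
finger_gap: 0.192
gripper_force: 108.3
t 19.77 G [ 0.4573 -0.4221  0.2236] psi 95.9 T 20.07 roll -0.08 gap 0.192 gf 108.3 F [ 0.25  0.56 -2.45] q [-1.    0.67  1.28  0.16  1.51 -1.13]
[(array([-106.3, -196.2]), np.float64(88.6)), (array([-152.3, -196.2]), np.float64(88.6)), (array([-198.3, -196.1]), np.float64(88.7))]
top plain [-95.1 -95.9] ang-yaw -1.0 [32.  97.3]
top plain [-30.7 109.9] ang-yaw -4.9 [ 18.9 248.1]
top dark [ 79.2 -97. ] ang-yaw -0.3 [30.5 85. ]
scene plain [-90.3 -95.3] ang-yaw -0.2 [23.5 94.2]
8 rows: d [-0.2  -0.47  0.03] w [-3.65  1.67  6.98] target [ 0.424 -0.437  0.264]
```

Both bundles are in place: plain at pan (-95,-96), rotated about -1°, and cocoa at (79,-97), rotated about 0°. The shelf edge is at -47, so both are clear of it. Now the rake goes back.

```bash
python3 -m inch '[{"dx":-0.2,"dy":-0.47,"dz":0.03,"wx":-3.65,"wy":1.67,"wz":6.98},{"dx":-0.2,"dy":-0.47,"dz":0.03,"wx":-3.65,"wy":1.67,"wz":6.98},{"dx":-0.2,"dy":-0.47,"dz":0.03,"wx":-3.65,"wy":1.67,"wz":6.98},{"dx":-0.2,"dy":-0.47,"dz":0.03,"wx":-3.65,"wy":1.67,"wz":6.98},{"dx":-0.2,"dy":-0.47,"dz":0.03,"wx":-3.65,"wy":1.67,"wz":6.98},{"dx":-0.2,"dy":-0.47,"dz":0.03,"wx":-3.65,"wy":1.67,"wz":6.98},{"dx":-0.2,"dy":-0.47,"dz":0.03,"wx":-3.65,"wy":1.67,"wz":6.98},{"dx":-0.2,"dy":-0.47,"dz":0.03,"wx":-3.65,"wy":1.67,"wz":6.98},{"dx":0,"dy":0,"dz":0,"wx":0,"wy":0,"wz":0}]'
python3 - <<'E'
from h import *
grasp(); plan([.4064,-.3193,.19],-30.6,45.1,N=10)
E
```

```text
t: 21.0
tcp_pos: [0.4244, -0.4351, 0.2641]
tool_rot: [0.914, 0.273, 0.288, -0.087]
force: [0.3, -0.2, -1.4]
finger_gap: 0.198
gripper_force: 108.2
t 21.0 G [ 0.4502 -0.4181  0.2199] psi 33.38 T 35.0 roll -0.08 gap 0.198 gf 108.2 F [ 0.28 -0.24 -1.36] q [-1.2   0.59  1.58  0.65  1.2  -0.52]
10 rows: d [-0.54 -1.47 -0.01] w [-4.12  0.91  4.89] target [ 0.373 -0.3    0.228]
```

```bash
python3 -m inch '[{"dx":-0.54,"dy":-1.47,"dz":0,"wx":-4.12,"wy":0.91,"wz":4.89},{"dx":-0.54,"dy":-1.47,"dz":0,"wx":-4.12,"wy":0.91,"wz":4.89},{"dx":-0.54,"dy":-1.47,"dz":0,"wx":-4.12,"wy":0.91,"wz":4.89},{"dx":-0.54,"dy":-1.47,"dz":0,"wx":-4.12,"wy":0.91,"wz":4.89},{"dx":-0.54,"dy":-1.47,"dz":0,"wx":-4.12,"wy":0.91,"wz":4.89},{"dx":-0.54,"dy":-1.47,"dz":0,"wx":-4.12,"wy":0.91,"wz":4.89},{"dx":-0.54,"dy":-1.47,"dz":0,"wx":-4.12,"wy":0.91,"wz":4.89},{"dx":-0.54,"dy":-1.47,"dz":0,"wx":-4.12,"wy":0.91,"wz":4.89},{"dx":-0.54,"dy":-1.47,"dz":0,"wx":-4.12,"wy":0.91,"wz":4.89},{"dx":-0.54,"dy":-1.47,"dz":0,"wx":-4.12,"wy":0.91,"wz":4.89}]'
python3 - <<'E'
from h import *
grasp(); plan([.4064,-.3193,.16],-30.6,45.1)
E
```

```text
t: 22.25
tcp_pos: [0.3757, -0.3044, 0.2288]
tool_rot: [0.892, -0.236, 0.372, 0.1]
force: [1.0, 0.2, -1.3]
finger_gap: 0.194
gripper_force: 108.3
t 22.25 G [ 0.4091 -0.3235  0.1908] psi -29.86 T 45.34 roll 0.2 gap 0.194 gf 108.3 F [ 0.95  0.19 -1.34] q [-1.1   0.49  2.29  2.24  0.52 -1.18]
1 rows: d [-2.48 -0.29  1.85] w [-0.53 -0.24  0.8 ] target [ 0.373 -0.3    0.198]
```

```bash
python3 -m inch '[{"dx":-1.3,"dy":-0.3,"dz":0.9,"wx":-0.3,"wy":-0.12,"wz":0.4},{"dx":-1.2,"dy":0,"dz":0.95,"wx":-0.23,"wy":-0.12,"wz":0.4},{"dx":-1.4,"dy":0,"dz":1.4,"wx":0,"wy":0,"wz":0},{"dx":-1.4,"dy":0,"dz":1.4,"wx":0,"wy":0,"wz":0},{"dx":0,"dy":0,"dz":0,"wx":0,"wy":0,"wz":0},{"dx":0,"dy":0,"dz":0,"wx":0,"wy":0,"wz":0}]'
python3 - <<'E'
from h import *
grasp(); plan([.4065,-.3193,.0445],-30.56,45.11,N=6)
print([(q*1000).round(1) for q in tips()])
E
```

```text
t: 23.0
tcp_pos: [0.3731, -0.2999, 0.1586]
tool_rot: [0.891, -0.243, 0.37, 0.101]
force: [0.9, -0.5, -1.0]
finger_gap: 0.19
gripper_force: 108.4
t 23.0 G [ 0.4061 -0.3193  0.1205] psi -30.45 T 45.08 roll -0.03 gap 0.19 gf 108.4 F [ 0.9  -0.49 -1.04] q [-1.1   0.72  2.35  2.53  0.73 -1.51]
6 rows: d [-0.89 -0.    0.9 ] w [-0.01  0.01  0.01] target [ 0.374 -0.3    0.083]
[array([ 583.3, -477. ,   80.1]), array([ 606.6, -437.3,   80.1]), array([ 630. , -397.7,   80.1])]
```

```bash
python3 -m inch '[{"dx":-1.1,"dy":0,"dz":1.1,"wx":0,"wy":0,"wz":0},{"dx":-1.1,"dy":0,"dz":1.1,"wx":0,"wy":0,"wz":0},{"dx":-1.1,"dy":0,"dz":1.1,"wx":0,"wy":0,"wz":0},{"dx":-1.1,"dy":0,"dz":1.1,"wx":0,"wy":0,"wz":0},{"dx":-0.6,"dy":0,"dz":0.6,"wx":0,"wy":0,"wz":0},{"dx":-0.3,"dy":0,"dz":0.3,"wx":0,"wy":0,"wz":0},{"dx":0,"dy":0,"dz":0,"wx":0,"wy":0,"wz":0},{"dx":0,"dy":0,"dz":0,"wx":0,"wy":0,"wz":0}]'
python3 - <<'E'
from h import *
grasp(); plan([.4065,-.3193,.0435],-30.56,45.11,N=1)
print([(q*1000).round(1) for q in tips()])
E
```

```text
t: 24.0
tcp_pos: [0.3726, -0.2998, 0.0839]
tool_rot: [0.891, -0.244, 0.37, 0.101]
force: [-0.8, 0.3, -1.5]
finger_gap: 0.193
gripper_force: 108.3
t 24.0 G [ 0.4055 -0.3192  0.0458] psi -30.51 T 45.06 roll -0.05 gap 0.193 gf 108.3 F [-0.78  0.29 -1.54] q [-1.1   0.97  2.35  2.65  0.94 -1.69]
1 rows: d [-0.1  -0.04  0.23] w [-0.04  0.05 -0.04] target [ 0.374 -0.3    0.082]
[array([ 582.5, -477. ,    5.3]), array([ 605.9, -437.4,    5.3]), array([ 629.3, -397.8,    5.3])]
```

```bash
python3 -m inch '[{"dx":-0.08,"dy":0,"dz":0.12,"wx":0,"wy":0,"wz":0},{"dx":-0.06,"dy":0,"dz":0.1,"wx":0,"wy":0,"wz":0},{"dx":0,"dy":0,"dz":0,"wx":0,"wy":0,"wz":0},{"dx":0,"dy":0,"dz":0,"wx":0,"wy":0,"wz":0}]'
python3 -m inch '[{"dx":0,"dy":0,"dz":0,"wx":0,"wy":0,"wz":0},{"dx":0,"dy":0,"dz":0,"wx":0,"wy":0,"wz":0},{"dx":0,"dy":0,"dz":0,"wx":0,"wy":0,"wz":0},{"dx":0,"dy":0,"dz":0,"wx":0,"wy":0,"wz":0},{"dx":0,"dy":0,"dz":0,"wx":0,"wy":0,"wz":0},{"dx":0,"dy":0,"dz":0,"wx":0,"wy":0,"wz":0},{"dx":0,"dy":0,"dz":0,"wx":0,"wy":0,"wz":0}]' 1 40
python3 -m inch '[{"dx":0.3,"dy":0,"dz":-1,"wx":0,"wy":0,"wz":0},{"dx":1,"dy":0,"dz":-2,"wx":0,"wy":0,"wz":0},{"dx":2,"dy":0,"dz":-3,"wx":0,"wy":0,"wz":0},{"dx":3,"dy":0,"dz":-3,"wx":0,"wy":0,"wz":0},{"dx":3,"dy":0,"dz":-3,"wx":0,"wy":0,"wz":0},{"dx":0,"dy":0,"dz":0,"wx":0,"wy":0,"wz":0}]'
python3 look.py g
python3 - <<'E'
from h import *
I=cv2.imread("pics/top_g.png")[:,:,::-1];S=cv2.imread("pics/scene_g.png")
H=hsv(I.copy());c=cam("top");M=np.zeros(H.shape[:2],bool);M[130:260,340:445]=1
for b in blobs(M&(H[...,0]<20)&(H[...,1]>90),60): print("wood",rect(cast(c,b,.043)))
a=cv2.resize(S[110:384,90:345],None,fx=1.9,fy=1.9,interpolation=2);b=cv2.resize(I[100:260,205:445,::-1],None,fx=1.3,fy=1.3,interpolation=2)
o=np.zeros((600,800,3),np.uint8);o[:a.shape[0],:a.shape[1]]=a;o[:b.shape[0],486:486+b.shape[1]]=b[:,:314];cv2.imwrite("pics/v3.png",o)
E
```

```text
t: 24.5
tcp_pos: [0.3732, -0.3002, 0.0813]
tool_rot: [0.891, -0.244, 0.37, 0.101]
force: [-0.8, 0.4, 2.3]
finger_gap: 0.19
gripper_force: 108.5
t: 25.38
tcp_pos: [0.373, -0.3, 0.0809]
tool_rot: [0.891, -0.244, 0.369, 0.1]
force: [0.2, 0.1, 0.4]
finger_gap: 1.002
gripper_force: 0.0
t: 26.12
tcp_pos: [0.3564, -0.2903, 0.2355]
tool_rot: [0.89, -0.242, 0.372, 0.104]
force: [-0.2, -0.8, -0.2]
finger_gap: 0.998
gripper_force: 0.0
t 26.12 G [ 0.3895 -0.3099  0.1977] psi -30.75 T 45.45 roll 0.24 gap 0.998 gf 0.0 F [-0.16 -0.79 -0.16] q [-1.14  0.46  2.35  2.26  0.55 -1.22]
[(array([ -47.9, -446.4]), np.float64(158.9)), (array([ -20.7, -409.3]), np.float64(158.7)), (array([   6.5, -372.2]), np.float64(158.5))]
top plain [-93.8 -96. ] ang-yaw -0.6 [ 32.5 100.2]
top plain [-30.7 109.9] ang-yaw -4.9 [ 18.9 248.1]
top dark [ 73.8 -96.8] ang-yaw -0.1 [ 32.6 101.8]
scene plain [-89.4 -95.3] ang-yaw -0.2 [23.6 96.1]
wood (array([ 453.2, -348.5]), np.float32(-30.5), array([ 15.7, 170.3]))
```

View pics/v3.png

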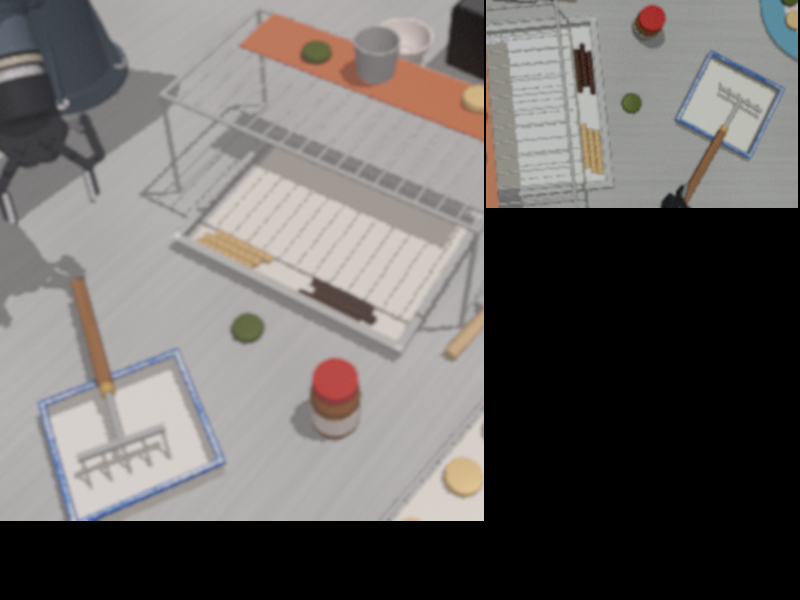

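The view shows the plain row near (235,248), the cocoa row near (338,298), and the rake lying tines down in its tray with the gripper clear of it. The shelf and the other items are as they were.

```bash
python3 -c "
from station import workorder
print(workorder.sign_off())"
```

```text
the job is handed in; nothing more can be done
None
```

The job is handed in at about 26 s: the plain and cocoa sticks lie in two rows of three by the right-hand rim, parallel to within about 1° and roughly 30 mm clear of the shelf edge (ends staggered by up to about 20 mm), and the rake is back in its tray, released.

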